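Let the welding-table length stop out by one hole

ROBOT

A 7-joint arm with a two-finger parallel gripper is mounted at the origin on the work surface. World frame = base frame: x ahead of the robot, y to its left, z up, the work surface at z = 0. Lengths are in m, angles in rad, forces in N, time in s.
With the tool pointing down it reaches from about 0.425 to 0.925 m from the base axis. Payload 6.8 kg.
Tool frame: the origin (TCP) lies on the front face of the gripper's body, between the roots of the fingers; the fingertips stand 73 mm ahead of it and the grasp point (between the pads) lies 54 mm ahead of it; z points along the fingers, y is the line along which they close (so a half turn about z gives the same grasp; the last joint's range is limited). The gripper opens to 85 mm and grips with 20 to 120 N. Pads are 22 mm wide; open, the fingers measure 114 mm over their backs; the gripper's body (76 mm by 85 mm) begins 54 mm behind the grasp point. The pads swing forward as they close: fully open they stand 13 mm farther back than shut.
Start: joints at [1.228, 0.477, 0.022, 1.555, -0.011, 1.109, -0.083], TCP at [0.157, -0.656, 0.304] pointing down, gripper open.
Joint ranges: [-2.96, 2.96], [-0.34, 2.1], [-1.41, 1.46], [0.24, 2.44], [-1.37, 4.51], [0.17, 1.92], [-2.96, 2.96]. Speed limits (rad/s): [2.39, 2.39, 3.14, 3.14, 3.14, 3.14, 3.14].

INTERFACE

Orientations are given as a unit quaternion [w, x, y, z].
In Python, from station import bot, optics gives the robot as it stands.
- The arm moves only by the tool drive_tool, never from a script. Its argument "deltas" is a list of rows, each an object with "gripper": the closure in counts, from 0 (fully open) to 255 (shut); "offset": the shift along the tool's x, y, z in units of 1000 mm (1.0 is 1000 mm), a list of three; "angular": the turn, a rotation vector about the tool's x, y, z in units of 45 degrees (1.0 is 45 degrees), a list of three. In form: [{"gripper": gripper, "offset": [dx, dy, dz], "angular": [rx, ry, rz]}, ...]. A call has 1 to 5 rows; each row is the pose to reach, as a shift and turn from the pose commanded when the call began, along the tool's axes at that moment; what a row does not reach only later rows make up. A row lasts 1/10 s, in which the tool goes at most 50 mm and 8.59 degrees, less where a joint would pass 70% of its speed; a pose out of reach is approached as far as the arm can. A call with a number of a shift or a turn outside -1 to 1 is refused whole. A call with a gripper value outside its range is refused whole. The fingers move at their own pace and stop on an object; "grip_force" is the grip in N (left out, the last holds). Time passes only in rows, so rows that repeat a pose let the fingers close. It gives the time, the measured TCP pose, the force, the opening and the grip force at its end, in the units of the state.
- bot.get_obs(): the state, without advancing time (a new reading comes with each control period).
- optics.read_camera(name): name is "scene" or "top" or "wrist"; returns the picture (480x640x3 uint8, blue, green, red); there is no depth.
- optics.camera_model(name): a dict with "fx", "fy", "cx", "cy" (pixels), "cam_to_world" (4x4, takes a point from camera to world coordinates). Camera axes: x right, y up, looking along -z (the intrinsics and any distortion apply to the point x, -y, -z); pixel columns grow to the right and rows downward; lengths in m; the calibration is good to about 2 mm. A picture is of the moment at which its call begins: read the wrist's pose just before it. camera_model takes no time and is no camera call; for the wrist camera it gives the pose at the moment of the call.
- bot.hand_in(): hands the job in; it is judged then, once.
The state is a dict: "t": time; "q": joint angles; "joint_vel": joint speeds; "joint_torque": joint torques, N m; "eef_pos": TCP position; "tool_rot": TCP orientation; "contact_force": force on the tool from outside, world axes, zero at the start; "torque": the same for the moment, N m; "gripper_width": opening from 0.0 (shut) to 1.0 (fully open); "grasp_force": force on a finger pad.
Only numpy, scipy, OpenCV 4.12 (cv2) and the standard library are available. Lean on these libraries where they do the work, as an engineer would, in place of code of your own. Each camera call takes 0.05 s, during which the arm holds its last target. There are 200 camera calls.

TASK

The next part needs a longer setting, so let the length stop on the welding table out by one hole (the holes are not evenly spaced): press its sprung button in and pull the tube outward, away from its magnet foot, until the button pops out in the very next hole. Then pull the tube lightly up solid against the popped-out button to be sure that it has locked, and let go; never haul hard on the button, do not push the tube the other way or past that hole, and leave the other things where they are.

Things in the scene. Friction and masses are not known exactly. Their poses are not given: they have to be found in the camera images.
- stop_base: Fixed part of the length stop: a grey magnet foot 80 x 74 x 76 mm high with a small black lever on top (to 97 mm), and a dark square inner tube (35 mm) sticking out level, axis 50 mm above the table, to 285 mm from the origin. Origin: centre of the foot's underside, on the table. x axis: along the tube, outward from the foot (the way to pull); z up.
- stop_tube (a joint): Slide of the bright outer tube, in m: 0 at the start, growing as it is pulled outward. The next hole comes at 0.026 to 0.036 (a new draw each time and not in the state: feel or look for it), the one after that at 0.064. A popped-out button has 0.8 mm play each way in its hole. About 3 N of friction.
- tube_axis (a point): A point on the outer tube's axis, abreast of the button at the start; moves with the tube. Bright square tube 40 x 40 mm outside, wall 2 mm, 200 mm long, from 80 mm short of this point (foot side) to 120 mm beyond it, 30 to 70 mm above the table. Its side facing along -y of stop_base has a row of five 13.5 mm holes at mid height, unevenly spaced; the next one is on the foot's side of the button.
- stop_button (a joint): How far the button is pressed in, in m: 0 = popped right out, its straight side locking the tube; 0.007 = flush with the outside of the tube; 0.009 = under the tube wall. The spring takes 1.5 N to start, about 3.3 N at flush. The locked button must not be pulled on with more than 18 N; 5 to 12 N is enough for the check.
- button_tip (a point): Outermost point of the button, 50 mm up: dark, 12 mm across, domed (6 mm radius), on the inner tube 190 mm from stop_base's origin, standing out along -y of stop_base 7 mm from the tube's side. Pinching the tube from above across its sides, one finger on the button, presses it flush; a pull of 10 to 15 N then rides the tube's wall over the dome and it stays in until the next hole comes.
- stop_plate (a point): Middle of the outer face of the stop plate on the tube's outer end, on the tube axis. Plate 8 mm thick, 80 mm wide, from 2 to 90 mm above the table.
- tee_joint: Bystander: brown steel tee, a 150 x 60 x 8 mm flat bar with a plate 8 mm thick standing along its middle to 78 mm high. Origin: centre of the underside, x along it.
- table_bolt: Bystander: clamping bolt standing on its black head (42 mm across, 22 mm high), 60 mm high in all. Origin: centre of the underside.
- locking_clamp: Bystander: steel locking clamp lying flat, 205 mm long, 85 mm wide, 22 mm high. Origin: near its middle, 2 mm above the table.
- spray_bottle: Bystander: blue anti-spatter bottle, 66 mm across, 190 mm high. Origin: centre of the underside.

How it is judged:
By the outcome, as a careful person would: the job done as asked, in the order asked, and still so for the second after the job is handed in, with the robot touching nothing.
It also fails if it takes over 35 s, if anything falls off the work surface, if the arm or the gripper's body presses on something with over 40 N, if the wrist force passes 120 N, or if a joint passes its speed limit or range.

## Working session

There is one attempt and no reset: what is moved stays moved. The work goes in short steps, Python scripts to look and compute and a tool call to move; the robot and the scene stay as the last step left them, time stands still between calls to the robot, and variables do not carry over. Pictures are saved under pics/ and viewed, at most 10 in all, crops included, and the job is handed in when it is done.

Besides the shell and the picture viewer there is one more tool, called after ">>>" by a JSON object that holds its "method" and its "body", one argument or row to a line. drive_tool: Moves the arm, as the interface text tells. Its arguments: {"type":"object","properties":{"deltas":{"type":"array"},"grip_force":{"type":"number"}},"required":["deltas"]}

```bash
mkdir -p pics; python3 - <<'E'
from station import bot,optics
import cv2
s=bot.get_obs();print(s)
for n in("scene","top"):
    cv2.imwrite(f"pics/{n}0.png",optics.read_camera(n)); print(n,optics.camera_model(n))
E
```

```text
{'t': 0.0, 'q': array([ 1.22787988,  0.47784018,  0.02233854,  1.55645689, -0.01148567,
        1.10928055, -0.08314263]), 'joint_vel': array([-0.00097175, -0.0011075 , -0.00106841,  0.0001453 ,  0.00015386,
        0.00117663, -0.00077458]), 'joint_torque': array([ 2.59926992e-04, -5.96443105e+01,  1.60818391e+00, -2.81197947e+01,
        1.26687690e-02,  9.37254808e-03, -8.01745784e-06]), 'eef_pos': array([ 0.15693493, -0.65603317,  0.30289639]), 'tool_rot': array([-9.10002210e-04,  9.93115938e-01,  1.17131853e-01, -1.83714705e-04]), 'contact_force': array([-0.41066462,  0.51582815, -0.45430492]), 'torque': array([-0.04876614,  0.01289111, -0.05235926]), 'grasp_force': 0.0, 'gripper_width': 1.0009090008731925}
scene {'fx': 486.5658830650283, 'fy': 486.5658830650283, 'cx': 311.38270029492116, 'cy': 240.39319174476586, 'cam_to_world': array([[-0.21854006, -0.77232482,  0.59645169,  1.05803815],
       [ 0.97579476, -0.17800226,  0.12704245,  0.15894686],
       [ 0.00805171,  0.6097783 ,  0.79253113,  0.72127253],
       [ 0.        ,  0.        ,  0.        ,  1.        ]])}
top {'fx': 458.87848032306465, 'fy': 458.87848032306465, 'cx': 327.61777025974817, 'cy': 230.227711659841, 'cam_to_world': array([[ 0.01206866,  0.98022207, -0.1975324 ,  0.41624114],
       [-0.99972917,  0.01575956,  0.01712366,  0.04729762],
       [ 0.01989802,  0.19727225,  0.98014679,  0.99822215],
       [ 0.        ,  0.        ,  0.        ,  1.        ]])}
```

View pics/scene0.png

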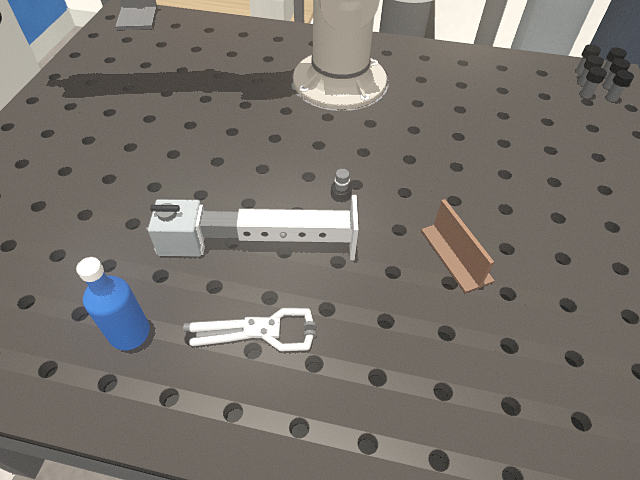

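View pics/top0.png

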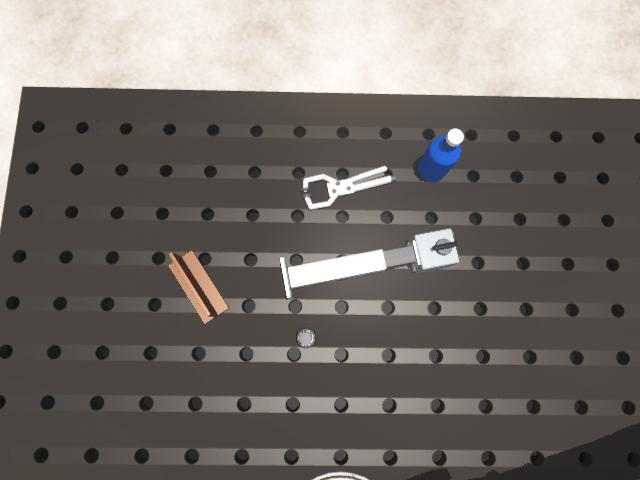

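The scene view shows the button at about (283,235), with the stop plate at (354,228) and the foot at (178,228). In the top view the tube runs from (385,258) to (288,276), with the outward end toward +y. I'll enlarge both views.

```bash
python3 - <<'E'
import cv2
a=cv2.imread("pics/top0.png")[222:312,270:470];b=cv2.imread("pics/scene0.png")[185:275,140:365]
cv2.imwrite("pics/c1.png",cv2.vconcat([cv2.resize(a,(800,360),interpolation=cv2.INTER_CUBIC)]))
b=cv2.resize(b,(788,315),interpolation=cv2.INTER_CUBIC)
cv2.imwrite("pics/c2.png",b)
E
```

```text
(no output)
```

View pics/c1.png

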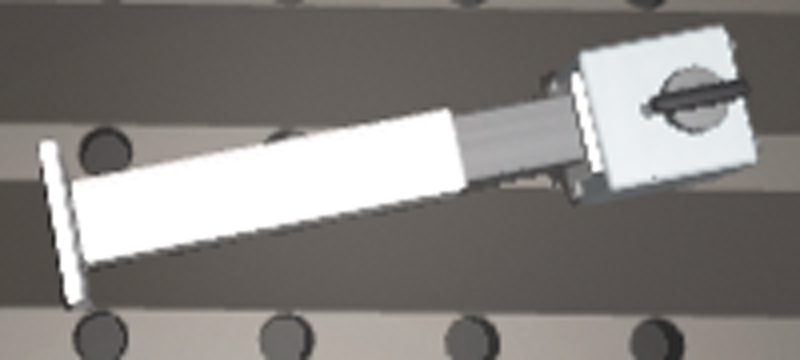

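View pics/c2.png

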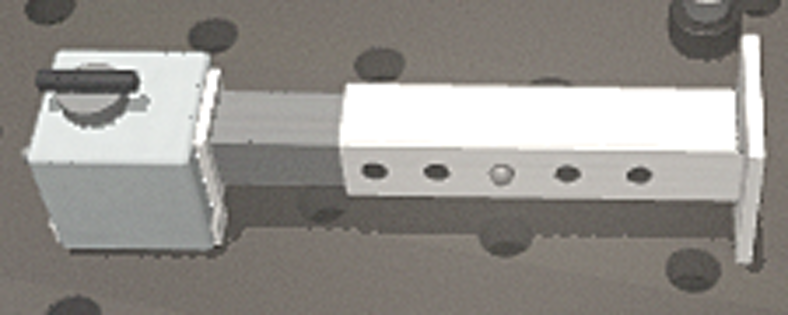

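c1 (4x) shows the tube's top corners at (450,109), (467,189), (74,183) and (88,264). c2 (3.5x) shows the button at (501,175), the holes at x = 374, 437, 568 and 639, and the near top edge running (345,148)–(737,153).

```bash
cat > h.py <<'E'
import numpy as np
def ray(m,u,v,z):
    T=m["cam_to_world"];d=T[:3,:3]@[(u-m["cx"])/m["fx"],-(v-m["cy"])/m["fy"],-1]
    o=T[:3,3];return o+d*(z-o[2])/d[2]
def proj(m,p):
    T=m["cam_to_world"];c=T[:3,:3].T@(np.asarray(p)-T[:3,3])
    return np.array([m["cx"]+m["fx"]*c[0]/-c[2],m["cy"]+m["fy"]*c[1]/c[2]])
E
python3 - <<'E'
from station import bot,optics
from h import *
T=optics.camera_model("top");S=optics.camera_model("scene")
f=lambda u,v:((u+.5)/4-.5+270,(v+.5)/4-.5+222)
g=lambda u,v:((u+.5)/3.502-.5+140,(v+.5)/3.5-.5+185)
P=[ray(T,*f(*p),.07) for p in((450,109),(467,189),(74,183),(88,264))]
P2=[ray(S,*g(*p),.07) for p in((345,85),(345,148),(735,90),(737,153))]
for Q in(P,P2):
    a=(Q[0]+Q[1])/2;b=(Q[2]+Q[3])/2;d=b-a;L=np.hypot(*d[:2]);ang=np.arctan2(d[1],d[0])
    print(np.round(Q,4).tolist(),"L",L,"ang",np.degrees(ang),"mid foot end",a,"w",np.linalg.norm(Q[0]-Q[1]),np.linalg.norm(Q[2]-Q[3]), "axis pt", a+d/L*.08)
for u in((374,171),(437,172),(501,175),(568,174),(639,175)): print(np.round(ray(S,*g(*u),.05),4))
E
```

```text
[[0.5661, -0.0812, 0.07], [0.525, -0.0894, 0.07], [0.5252, 0.1102, 0.07], [0.4845, 0.102, 0.07]] L 0.19573946406259168 ang 102.00452929704257 mid foot end [ 0.54555444 -0.08534346  0.07      ] w 0.04186107681482163 0.04155722817759714 axis pt [ 0.52891532 -0.00709297  0.07      ]
[[0.5283, -0.0875, 0.07], [0.5677, -0.0748, 0.07], [0.4871, 0.1058, 0.07], [0.5274, 0.1138, 0.07]] L 0.19525865284949548 ang 102.05471249849177 mid foot end [ 0.5480025  -0.08113309  0.07      ] w 0.041325341475478373 0.04110360586891725 axis pt [ 0.53129484 -0.0028972   0.07      ]
[ 0.5636 -0.0632  0.05  ]
[ 0.5571 -0.0323  0.05  ]
[ 5.517e-01 -5.000e-04  5.000e-02]
[0.5436 0.0321 0.05  ]
[0.5362 0.0669 0.05  ]
```

>>> {"method": "drive_tool", "body": {
  "deltas": [
    {"gripper": 0,"offset": [0.034,-0.036,0],"angular": [0,0,-0.19]},
    {"gripper": 0,"offset": [0.068,-0.073,0],"angular": [0,0,-0.38]},
    {"gripper": 0,"offset": [0.102,-0.109,0],"angular": [0,0,-0.57]},
    {"gripper": 0,"offset": [0.136,-0.145,0],"angular": [0,0,-0.76]},
    {"gripper": 0,"offset": [0.17,-0.18,0],"angular": [0,0,-0.95]}
  ],
  "grip_force": 40
}}

```text
t: 0.6
eef_pos: [0.2811, -0.4398, 0.3037]
tool_rot: [-0.0, 0.881, 0.474, -0.0]
contact_force: [1.3, 0.3, 1.3]
gripper_width: 1.001
grasp_force: 0.0
```

```bash
cat >> h.py <<'E'
from scipy.spatial.transform import Rotation as R
A=np.radians(102.0);U=np.array([np.cos(A),np.sin(A),0]);N=np.array([np.sin(A),-np.cos(A),0])
RT=R.from_matrix(np.column_stack([np.cross(N,[0,0,-1.]),N,[0,0,-1.]]))
def todo(s,p):
    q=s["tool_rot"];r=R.from_quat([q[1],q[2],q[3],q[0]])
    print("t",s["t"],"pos",s["eef_pos"].round(4),"q",s["q"].round(2))
    print("offset",r.inv().apply(np.asarray(p)-s["eef_pos"]).round(4),"ang",((r.inv()*RT).as_rotvec()/(np.pi/4)).round(4))
E
python3 -c "
from station import bot
from h import *
todo(bot.get_obs(),[.53,-.005,.22])"
```

```text
t 0.6 pos [ 0.2811 -0.4398  0.3037] q [ 1.07  0.24 -0.22  1.91  0.06  1.    0.24]
offset [ 0.5    -0.0319  0.0837] ang [-5.0000e-04 -2.0000e-04 -1.0099e+00]
```

>>> {"method": "drive_tool", "body": {
  "deltas": [
    {"gripper": 0,"offset": [0.05,-0.003,0],"angular": [0,0,-0.19]},
    {"gripper": 0,"offset": [0.1,-0.006,0],"angular": [0,0,-0.38]},
    {"gripper": 0,"offset": [0.15,-0.01,0],"angular": [0,0,-0.57]},
    {"gripper": 0,"offset": [0.2,-0.013,0],"angular": [0,0,-0.76]},
    {"gripper": 0,"offset": [0.25,-0.016,0],"angular": [0,0,-0.95]}
  ]
}}

```text
t: 1.1
eef_pos: [0.4064, -0.2238, 0.3039]
tool_rot: [0.0, 0.648, 0.762, -0.0]
contact_force: [0.9, -0.1, -1.0]
gripper_width: 1.002
grasp_force: 0.0
```

```bash
python3 -c "
from station import bot
from h import *
todo(bot.get_obs(),[.53,-.005,.22])"
```

```text
t 1.1 pos [ 0.4064 -0.2238  0.3039] q [ 0.82  0.16 -0.49  2.01  0.09  0.99  0.44]
offset [0.196  0.1573 0.0838] ang [-0.0002  0.0004 -0.0603]
```

>>> {"method": "drive_tool", "body": {
  "deltas": [
    {"gripper": 0,"offset": [0.035,0.028,0.015],"angular": [0,0,-0.03]},
    {"gripper": 0,"offset": [0.07,0.056,0.03],"angular": [0,0,-0.06]},
    {"gripper": 0,"offset": [0.105,0.084,0.045],"angular": [0,0,-0.06]},
    {"gripper": 0,"offset": [0.14,0.112,0.06],"angular": [0,0,-0.06]},
    {"gripper": 0,"offset": [0.175,0.14,0.075],"angular": [0,0,-0.06]}
  ]
}}

```text
t: 1.6
eef_pos: [0.5175, -0.0296, 0.2281]
tool_rot: [-0.0, 0.632, 0.775, -0.0]
contact_force: [0.3, -1.2, 1.0]
gripper_width: 0.998
grasp_force: 0.0
```

>>> {"method": "drive_tool", "body": {
  "deltas": [
    {"gripper": 0,"offset": [0.02,0.017,0.009],"angular": [0,0,0]},
    {"gripper": 0,"offset": [0.02,0.017,0.009],"angular": [0,0,0]}
  ]
}}

```text
t: 1.8
eef_pos: [0.5302, -0.0034, 0.2186]
tool_rot: [-0.001, 0.629, 0.777, 0.001]
contact_force: [-0.7, 1.0, -0.1]
gripper_width: 0.999
grasp_force: 0.0
```

```bash
python3 - <<'E'
from station import bot,optics
from h import *
import cv2
s=bot.get_obs();todo(s,[.53,-.005,.104])
m=optics.camera_model("wrist");im=optics.read_camera("wrist");cv2.imwrite("pics/w1.png",im);print(m)
a=np.array([.53,-.005,.05])
for n,p in(("tip",a+.027*N),("axis top",a+[0,0,.02]),("edge+",a+.02*N+[0,0,.02]),("edge-",a-.02*N+[0,0,.02])):print(n,proj(m,p))
E
```

```text
t 1.8 pos [ 0.5302 -0.0034  0.2186] q [ 0.36  0.41 -0.58  1.95  0.28  0.87 -0.16]
offset [-0.0019 -0.0005  0.1146] ang [-0.0009 -0.004   0.0005]
{'fx': 375.7894128513474, 'fy': 375.7894128513474, 'cx': 321.4859356883549, 'cy': 241.90326017717675, 'cam_to_world': array([[ 9.78153465e-01, -1.97921445e-01, -6.35838091e-02,
         5.14338397e-01],
       [ 2.07883729e-01,  9.31852464e-01,  2.97380801e-01,
         7.38622225e-02],
       [ 3.92691284e-04, -3.04102101e-01,  9.52639364e-01,
         2.89531065e-01],
       [ 0.00000000e+00,  0.00000000e+00,  0.00000000e+00,
         1.00000000e+00]])}
tip [359.90789295 247.46899718]
axis top [319.61821835 257.71445208]
edge+ [351.79351598 257.7092394 ]
edge- [287.44090731 257.71966509]
```

View pics/w1.png

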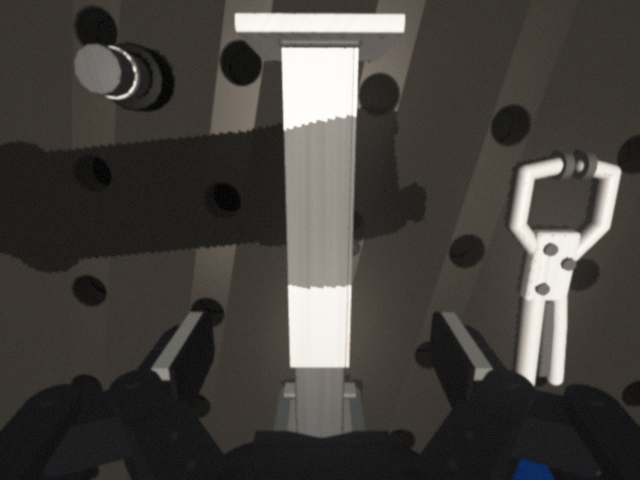

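The wrist view confirms the estimate. The tube's top edges at row 257 are at columns 288 and 352 (predicted 287 and 352), and the button is at about (358,246). I'll descend now.

>>> {"method": "drive_tool", "body": {
  "deltas": [
    {"gripper": 0,"offset": [0,0,0.04],"angular": [0,0,0]},
    {"gripper": 0,"offset": [-0.001,0,0.075],"angular": [0,0,0]},
    {"gripper": 0,"offset": [-0.001,0,0.1],"angular": [0,0,0]},
    {"gripper": 0,"offset": [-0.001,0,0.114],"angular": [0,0,0]},
    {"gripper": 0,"offset": [-0.001,0,0.114],"angular": [0,0,0]}
  ]
}}

```text
t: 2.35
eef_pos: [0.5287, -0.0102, 0.1046]
tool_rot: [-0.001, 0.632, 0.775, -0.001]
contact_force: [-0.4, 1.1, -0.1]
gripper_width: 1.002
grasp_force: 0.0
```

```bash
python3 - <<'E'
from station import bot
from h import *
todo(bot.get_obs(),[.53,-.005,.104])
E
```

```text
t 2.35 pos [ 0.5287 -0.0102  0.1046] q [ 0.29  0.57 -0.49  2.02  0.43  0.65 -0.28]
offset [0.0048 0.0023 0.0006] ang [-0.0042  0.     -0.0093]
```

>>> {"method": "drive_tool", "body": {
  "deltas": [
    {"gripper": 60,"offset": [0.005,0.0023,0],"angular": [0,0,0]},
    {"gripper": 90,"offset": [0.005,0.0023,0],"angular": [0,0,0]},
    {"gripper": 90,"offset": [0.005,0.0023,0],"angular": [0,0,0]}
  ]
}}

```text
t: 2.65
eef_pos: [0.532, -0.0033, 0.1072]
tool_rot: [0.001, 0.632, 0.775, 0.001]
contact_force: [0.0, -0.2, -0.0]
gripper_width: 0.647
grasp_force: 0.0
```

>>> {"method": "drive_tool", "body": {
  "deltas": [
    {"gripper": 255,"offset": [0,0,0],"angular": [0,0,0]},
    {"gripper": 255,"offset": [0,0,0],"angular": [0,0,0]},
    {"gripper": 255,"offset": [0,0,0],"angular": [0,0,0]},
    {"gripper": 255,"offset": [0,0,0],"angular": [0,0,0]},
    {"gripper": 255,"offset": [0,0,0],"angular": [0,0,0]}
  ],
  "grip_force": 40
}}

```text
t: 3.15
eef_pos: [0.5293, -0.0042, 0.1066]
tool_rot: [-0.001, 0.632, 0.775, -0.002]
contact_force: [-8.6, -2.2, 12.7]
gripper_width: 0.461
grasp_force: 40.1
```

```bash
cat > st.py <<'E'
from station import bot
from h import *
s=bot.get_obs();f=s["contact_force"];d=s["eef_pos"]-[.53,-.005,0]
print("t",s["t"],"along U",(d@U).round(5),"N",(d@N).round(5),"z",s["eef_pos"][2].round(4),"F U,N,z",(f@U).round(2),(f@N).round(2),f[2].round(2),"w",s["gripper_width"]*85,"g",s["grasp_force"])
E
python3 st.py
```

```text
t 3.15 along U 0.00094 N -0.00055 z 0.1066 F U,N,z -0.4 -8.88 12.69 w 39.146903963924345 g 40.109788812696934
```

>>> {"method": "drive_tool", "body": {
  "deltas": [
    {"gripper": 255,"offset": [0,-0.0005,-0.001],"angular": [0,0,0]},
    {"gripper": 255,"offset": [0,-0.0005,-0.001],"angular": [0,0,0]}
  ]
}}

```text
t: 3.35
eef_pos: [0.5292, -0.0042, 0.1067]
tool_rot: [-0.001, 0.632, 0.775, -0.001]
contact_force: [-5.3, -1.5, 1.9]
gripper_width: 0.463
grasp_force: 43.2
```

```bash
python3 st.py
```

```text
t 3.35 along U 0.00092 N -0.00064 z 0.1067 F U,N,z -0.32 -5.51 1.93 w 39.352461566432865 g 43.17361878231168
```

>>> {"method": "drive_tool", "body": {
  "deltas": [
    {"gripper": 255,"offset": [0.001,-0.0007,0],"angular": [0,0,0]},
    {"gripper": 255,"offset": [0.0015,-0.0007,0],"angular": [0,0,0]},
    {"gripper": 255,"offset": [0.002,-0.0007,0],"angular": [0,0,0]}
  ]
}}

```text
t: 3.65
eef_pos: [0.529, -0.0037, 0.1067]
tool_rot: [0.0, 0.632, 0.775, -0.002]
contact_force: [-3.2, -6.3, 1.2]
gripper_width: 0.465
grasp_force: 43.2
```

```bash
python3 st.py
```

```text
t 3.65 along U 0.0015 N -0.00068 z 0.1067 F U,N,z -5.52 -4.48 1.21 w 39.54861210988439 g 43.1865622010082
```

>>> {"method": "drive_tool", "body": {
  "deltas": [
    {"gripper": 255,"offset": [0.0005,-0.0005,0],"angular": [0,0,0]},
    {"gripper": 255,"offset": [0.001,-0.0005,0],"angular": [0,0,0]},
    {"gripper": 255,"offset": [0.001,-0.0005,0],"angular": [0,0,0]}
  ]
}}

```text
t: 3.95
eef_pos: [0.5287, -0.0026, 0.1067]
tool_rot: [0.0, 0.632, 0.775, -0.001]
contact_force: [-1.1, -4.6, -0.8]
gripper_width: 0.464
grasp_force: 43.1
```

```bash
python3 st.py
```

```text
t 3.95 along U 0.00266 N -0.00074 z 0.1067 F U,N,z -4.26 -2.04 -0.8 w 39.42370686775418 g 43.06712714955211
```

>>> {"method": "drive_tool", "body": {
  "deltas": [
    {"gripper": 255,"offset": [0.001,0,0],"angular": [0,0,0]},
    {"gripper": 255,"offset": [0.002,0,0],"angular": [0,0,0]},
    {"gripper": 255,"offset": [0.003,0,0],"angular": [0,0,0]},
    {"gripper": 255,"offset": [0.003,0,0],"angular": [0,0,0]}
  ]
}}

```text
t: 4.35
eef_pos: [0.5283, -0.0004, 0.1067]
tool_rot: [0.001, 0.632, 0.775, -0.001]
contact_force: [-1.5, -7.0, -1.0]
gripper_width: 0.464
grasp_force: 42.7
```

```bash
python3 st.py
```

```text
t 4.35 along U 0.0049 N -0.0007 z 0.1067 F U,N,z -6.58 -2.91 -1.01 w 39.44983607508362 g 42.6567623578012
```

>>> {"method": "drive_tool", "body": {
  "deltas": [
    {"gripper": 255,"offset": [0.001,0,0],"angular": [0,0,0]},
    {"gripper": 255,"offset": [0.002,0,0],"angular": [0,0,0]},
    {"gripper": 255,"offset": [0.003,0,0],"angular": [0,0,0]},
    {"gripper": 255,"offset": [0.004,0,0],"angular": [0,0,0]},
    {"gripper": 255,"offset": [0.004,0,0],"angular": [0,0,0]}
  ]
}}

```text
t: 4.85
eef_pos: [0.5273, 0.0045, 0.1067]
tool_rot: [0.0, 0.632, 0.775, -0.001]
contact_force: [-1.1, -4.9, -1.7]
gripper_width: 0.466
grasp_force: 42.7
```

```bash
python3 st.py
```

```text
t 4.85 along U 0.00985 N -0.0007 z 0.1067 F U,N,z -4.53 -2.05 -1.67 w 39.595227622027615 g 42.71709834225476
```

>>> {"method": "drive_tool", "body": {
  "deltas": [
    {"gripper": 255,"offset": [0.0025,0,0],"angular": [0,0,0]},
    {"gripper": 255,"offset": [0.005,0,0],"angular": [0,0,0]},
    {"gripper": 255,"offset": [0.0075,0,0],"angular": [0,0,0]},
    {"gripper": 255,"offset": [0.01,0,0],"angular": [0,0,0]},
    {"gripper": 255,"offset": [0.012,0,0],"angular": [0,0,0]}
  ]
}}

```text
t: 5.35
eef_pos: [0.5248, 0.0163, 0.1067]
tool_rot: [0.0, 0.632, 0.775, -0.001]
contact_force: [-1.9, -6.4, -1.7]
gripper_width: 0.462
grasp_force: 42.8
```

>>> {"method": "drive_tool", "body": {
  "deltas": [
    {"gripper": 255,"offset": [0.001,0,0],"angular": [0,0,0]},
    {"gripper": 255,"offset": [0.002,0,0],"angular": [0,0,0]},
    {"gripper": 255,"offset": [0.002,0,0],"angular": [0,0,0]}
  ]
}}

```text
t: 5.65
eef_pos: [0.5243, 0.0186, 0.1067]
tool_rot: [-0.0, 0.632, 0.775, -0.001]
contact_force: [-1.8, -5.2, -0.1]
gripper_width: 0.46
grasp_force: 42.7
```

```bash
python3 st.py
```

```text
t 5.65 along U 0.02425 N -0.00069 z 0.1067 F U,N,z -4.71 -2.85 -0.12 w 39.058303920864134 g 42.68614349886775
```

>>> {"method": "drive_tool", "body": {
  "deltas": [
    {"gripper": 255,"offset": [0.0005,0,0],"angular": [0,0,0]},
    {"gripper": 255,"offset": [0.001,0,0],"angular": [0,0,0]},
    {"gripper": 255,"offset": [0.0015,0,0],"angular": [0,0,0]},
    {"gripper": 255,"offset": [0.002,0,0],"angular": [0,0,0]},
    {"gripper": 255,"offset": [0.0025,0,0],"angular": [0,0,0]}
  ]
}}

```text
t: 6.15
eef_pos: [0.5238, 0.021, 0.1067]
tool_rot: [-0.0, 0.632, 0.775, -0.001]
contact_force: [-2.1, -4.6, -1.6]
gripper_width: 0.463
grasp_force: 42.7
```

>>> {"method": "drive_tool", "body": {
  "deltas": [
    {"gripper": 255,"offset": [0.0005,0,0],"angular": [0,0,0]},
    {"gripper": 255,"offset": [0.001,0,0],"angular": [0,0,0]},
    {"gripper": 255,"offset": [0.0015,0,0],"angular": [0,0,0]},
    {"gripper": 255,"offset": [0.0015,0,0],"angular": [0,0,0]}
  ]
}}

```text
t: 6.55
eef_pos: [0.5233, 0.0233, 0.1067]
tool_rot: [-0.0, 0.632, 0.775, -0.001]
contact_force: [-2.7, -3.2, -1.9]
gripper_width: 0.462
grasp_force: 42.8
```

```bash
python3 st.py
```

```text
t 6.55 along U 0.02907 N -0.00063 z 0.1067 F U,N,z -2.53 -3.3 -1.92 w 39.310604788396475 g 42.75439068675041
```

>>> {"method": "drive_tool", "body": {
  "deltas": [
    {"gripper": 255,"offset": [0.0004,0,0],"angular": [0,0,0]},
    {"gripper": 255,"offset": [0.0008,0,0],"angular": [0,0,0]},
    {"gripper": 255,"offset": [0.0012,0,0],"angular": [0,0,0]},
    {"gripper": 255,"offset": [0.0012,0,0],"angular": [0,0,0]}
  ]
}}

```text
t: 6.95
eef_pos: [0.5229, 0.0253, 0.1067]
tool_rot: [-0.001, 0.632, 0.775, -0.0]
contact_force: [-4.7, 0.3, -1.2]
gripper_width: 0.459
grasp_force: 42.7
```

>>> {"method": "drive_tool", "body": {
  "deltas": [
    {"gripper": 255,"offset": [0.0004,0,0],"angular": [0,0,0]},
    {"gripper": 255,"offset": [0.0008,0,0],"angular": [0,0,0]},
    {"gripper": 255,"offset": [0.0008,0,0],"angular": [0,0,0]}
  ]
}}

```text
t: 7.25
eef_pos: [0.5227, 0.0264, 0.1067]
tool_rot: [-0.001, 0.631, 0.775, -0.0]
contact_force: [-5.5, -0.5, -1.0]
gripper_width: 0.465
grasp_force: 42.7
```

```bash
python3 st.py
```

```text
t 7.25 along U 0.03219 N -0.00065 z 0.1067 F U,N,z 0.64 -5.45 -0.98 w 39.53339874985431 g 42.71122869104147
```

>>> {"method": "drive_tool", "body": {
  "deltas": [
    {"gripper": 255,"offset": [0.0003,0,0],"angular": [0,0,0]},
    {"gripper": 255,"offset": [0.0006,0,0],"angular": [0,0,0]},
    {"gripper": 255,"offset": [0.0006,0,0],"angular": [0,0,0]}
  ]
}}

```text
t: 7.55
eef_pos: [0.5226, 0.0266, 0.1067]
tool_rot: [-0.001, 0.632, 0.775, -0.0]
contact_force: [-4.7, -2.5, -1.7]
gripper_width: 0.464
grasp_force: 42.7
```

```bash
python3 st.py
```

```text
t 7.55 along U 0.03242 N -0.00064 z 0.1067 F U,N,z -1.45 -5.16 -1.73 w 39.47245219794192 g 42.71551067009568
```

>>> {"method": "drive_tool", "body": {
  "deltas": [
    {"gripper": 255,"offset": [0.0003,0,0],"angular": [0,0,0]},
    {"gripper": 255,"offset": [0.0005,0,0],"angular": [0,0,0]},
    {"gripper": 255,"offset": [0.0005,0,0],"angular": [0,0,0]}
  ]
}}

```text
t: 7.85
eef_pos: [0.5226, 0.0267, 0.1067]
tool_rot: [-0.0, 0.632, 0.775, -0.0]
contact_force: [-5.1, -2.5, -1.2]
gripper_width: 0.461
grasp_force: 42.7
```

```bash
python3 st.py
```

```text
t 7.85 along U 0.03253 N -0.00066 z 0.1067 F U,N,z -1.41 -5.49 -1.22 w 39.19609727814918 g 42.72247547283769
```

>>> {"method": "drive_tool", "body": {
  "deltas": [
    {"gripper": 255,"offset": [0.0003,0,0],"angular": [0,0,0]},
    {"gripper": 255,"offset": [0.0006,0,0],"angular": [0,0,0]},
    {"gripper": 255,"offset": [0.0006,0,0],"angular": [0,0,0]}
  ]
}}

```text
t: 8.15
eef_pos: [0.5226, 0.0269, 0.1067]
tool_rot: [-0.0, 0.632, 0.775, -0.001]
contact_force: [-4.3, -3.8, -0.8]
gripper_width: 0.467
grasp_force: 42.7
```

```bash
python3 st.py
```

```text
t 8.15 along U 0.03277 N -0.00062 z 0.1067 F U,N,z -2.81 -5.01 -0.83 w 39.68809488819521 g 42.73814292624593
```

>>> {"method": "drive_tool", "body": {
  "deltas": [
    {"gripper": 255,"offset": [0.0003,0,0],"angular": [0,0,0]},
    {"gripper": 255,"offset": [0.0006,0,0],"angular": [0,0,0]},
    {"gripper": 255,"offset": [0.0006,0,0],"angular": [0,0,0]}
  ]
}}

```text
t: 8.45
eef_pos: [0.5225, 0.0274, 0.1067]
tool_rot: [-0.0, 0.632, 0.775, -0.001]
contact_force: [-3.9, -4.4, -1.1]
gripper_width: 0.463
grasp_force: 42.7
```

```bash
python3 st.py
```

```text
t 8.45 along U 0.03327 N -0.00063 z 0.1067 F U,N,z -3.51 -4.78 -1.07 w 39.34870178295007 g 42.74312227964401
```

>>> {"method": "drive_tool", "body": {
  "deltas": [
    {"gripper": 255,"offset": [0.0003,0,0],"angular": [0,0,0]},
    {"gripper": 255,"offset": [0.0006,0,0],"angular": [0,0,0]},
    {"gripper": 255,"offset": [0.0006,0,0],"angular": [0,0,0]}
  ]
}}

```text
t: 8.75
eef_pos: [0.5223, 0.028, 0.1067]
tool_rot: [-0.0, 0.632, 0.775, -0.001]
contact_force: [-4.0, -4.1, -1.5]
gripper_width: 0.458
grasp_force: 42.7
```

```bash
python3 st.py
```

```text
t 8.75 along U 0.03387 N -0.00067 z 0.1067 F U,N,z -3.17 -4.81 -1.51 w 38.9246059060318 g 42.742985878139734
```

>>> {"method": "drive_tool", "body": {
  "deltas": [
    {"gripper": 255,"offset": [0.0003,0,0],"angular": [0,0,0]},
    {"gripper": 255,"offset": [0.0003,0,0],"angular": [0,0,0]}
  ]
}}

```text
t: 8.95
eef_pos: [0.5223, 0.0283, 0.1067]
tool_rot: [-0.0, 0.632, 0.775, -0.001]
contact_force: [-4.0, -4.2, -0.6]
gripper_width: 0.459
grasp_force: 42.7
```

```bash
python3 st.py; python3 - <<'E'
from station import optics
import cv2
im=optics.read_camera("scene");cv2.imwrite("pics/s1.png",cv2.resize(im[190:270,190:370],None,fx=4.4,fy=4.4,interpolation=cv2.INTER_CUBIC))
E
```

```text
t 8.95 along U 0.03416 N -0.00064 z 0.1067 F U,N,z -3.27 -4.76 -0.6 w 39.0377927996838 g 42.743620332330465
```

View pics/s1.png

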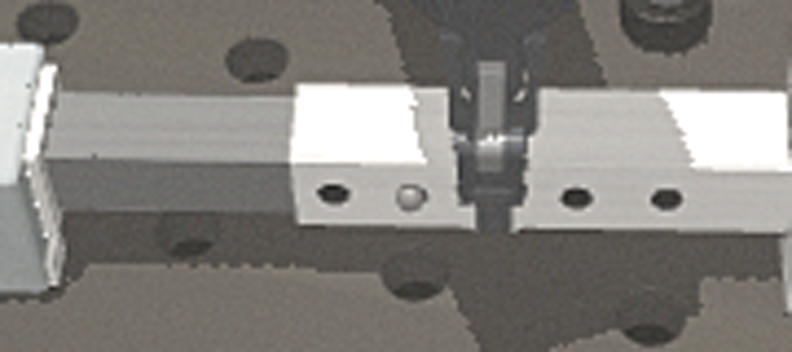

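The crop shows the button popped out at (411,197), in the hole next to the innermost one at (333,194). So it is in the very next hole. Next I'll pull gently up against it.

>>> {"method": "drive_tool", "body": {
  "deltas": [
    {"gripper": 255,"offset": [0.0004,0,0],"angular": [0,0,0]},
    {"gripper": 255,"offset": [0.0008,0,0],"angular": [0,0,0]},
    {"gripper": 255,"offset": [0.0008,0,0],"angular": [0,0,0]}
  ]
}}

```text
t: 9.3
eef_pos: [0.5222, 0.0287, 0.1067]
tool_rot: [-0.0, 0.632, 0.775, -0.001]
contact_force: [-3.8, -4.8, -1.1]
gripper_width: 0.463
grasp_force: 42.7
```

```bash
python3 st.py
```

```text
t 9.3 along U 0.03457 N -0.00064 z 0.1067 F U,N,z -3.95 -4.7 -1.1 w 39.394701495962735 g 42.74296374991536
```

>>> {"method": "drive_tool", "body": {
  "deltas": [
    {"gripper": 255,"offset": [0.0004,0,0],"angular": [0,0,0]},
    {"gripper": 255,"offset": [0.0007,0,0],"angular": [0,0,0]},
    {"gripper": 255,"offset": [0.0007,0,0],"angular": [0,0,0]}
  ]
}}

```text
t: 9.6
eef_pos: [0.5221, 0.0289, 0.1067]
tool_rot: [0.0, 0.632, 0.775, -0.001]
contact_force: [-4.3, -6.4, -0.4]
gripper_width: 0.459
grasp_force: 42.8
```

```bash
python3 st.py
```

```text
t 9.6 along U 0.03475 N -0.00065 z 0.1067 F U,N,z -5.34 -5.49 -0.45 w 39.022171904932314 g 42.76567409746349
```

>>> {"method": "drive_tool", "body": {
  "deltas": [
    {"gripper": 255,"offset": [0.0005,0,0],"angular": [0,0,0]},
    {"gripper": 255,"offset": [0.001,0,0],"angular": [0,0,0]},
    {"gripper": 255,"offset": [0.001,0,0],"angular": [0,0,0]}
  ]
}}

```text
t: 9.9
eef_pos: [0.5221, 0.0291, 0.1067]
tool_rot: [0.0, 0.632, 0.775, -0.001]
contact_force: [-3.9, -7.6, -0.7]
gripper_width: 0.461
grasp_force: 42.8
```

```bash
python3 st.py
```

```text
t 9.9 along U 0.035 N -0.00062 z 0.1067 F U,N,z -6.66 -5.36 -0.69 w 39.219751815189966 g 42.7929469384253
```

>>> {"method": "drive_tool", "body": {
  "deltas": [
    {"gripper": 255,"offset": [0.0005,0,0],"angular": [0,0,0]},
    {"gripper": 255,"offset": [0.0012,0,0],"angular": [0,0,0]},
    {"gripper": 255,"offset": [0.0012,0,0],"angular": [0,0,0]},
    {"gripper": 255,"offset": [0.0012,0,0],"angular": [0,0,0]}
  ]
}}

```text
t: 10.3
eef_pos: [0.522, 0.0294, 0.1067]
tool_rot: [0.001, 0.632, 0.775, -0.002]
contact_force: [-2.4, -11.9, -0.5]
gripper_width: 0.461
grasp_force: 42.8
```

```bash
python3 st.py
```

```text
t 10.3 along U 0.03528 N -0.00065 z 0.1067 F U,N,z -11.13 -4.84 -0.48 w 39.16272384144496 g 42.83553332090378
```

>>> {"method": "drive_tool", "body": {
  "deltas": [
    {"gripper": 255,"offset": [0,0,0],"angular": [0,0,0]},
    {"gripper": 255,"offset": [0,0,0],"angular": [0,0,0]},
    {"gripper": 255,"offset": [0,0,0],"angular": [0,0,0]}
  ]
}}

```text
t: 10.6
eef_pos: [0.522, 0.0293, 0.1067]
tool_rot: [0.001, 0.632, 0.775, -0.002]
contact_force: [-3.3, -11.1, -1.2]
gripper_width: 0.461
grasp_force: 42.8
```

>>> {"method": "drive_tool", "body": {
  "deltas": [
    {"gripper": 255,"offset": [-0.001,0,0],"angular": [0,0,0]},
    {"gripper": 255,"offset": [-0.0018,0,0],"angular": [0,0,0]},
    {"gripper": 255,"offset": [-0.0018,0,0],"angular": [0,0,0]}
  ]
}}

```text
t: 10.9
eef_pos: [0.5221, 0.0292, 0.1067]
tool_rot: [0.0, 0.632, 0.775, -0.001]
contact_force: [-3.4, -5.7, -1.5]
gripper_width: 0.47
grasp_force: 42.8
```

```bash
python3 st.py
```

```text
t 10.9 along U 0.03507 N -0.00063 z 0.1067 F U,N,z -4.91 -4.55 -1.54 w 39.91492283964238 g 42.75961593724787
```

Pulling to about 11 N met a solid stop, so it has locked. I'll open the gripper, then lift clear.

>>> {"method": "drive_tool", "body": {
  "deltas": [
    {"gripper": 60,"offset": [0,0,0],"angular": [0,0,0]},
    {"gripper": 20,"offset": [0,0,0],"angular": [0,0,0]},
    {"gripper": 0,"offset": [0,0,0],"angular": [0,0,0]},
    {"gripper": 0,"offset": [0,0,0],"angular": [0,0,0]},
    {"gripper": 0,"offset": [0,0,0],"angular": [0,0,0]}
  ]
}}

```text
t: 11.4
eef_pos: [0.5228, 0.0308, 0.1071]
tool_rot: [0.0, 0.632, 0.775, 0.001]
contact_force: [0.6, 0.8, -0.7]
gripper_width: 0.996
grasp_force: 0.0
```

>>> {"method": "drive_tool", "body": {
  "deltas": [
    {"gripper": 0,"offset": [0,0,-0.02],"angular": [0,0,0]},
    {"gripper": 0,"offset": [0,0,-0.06],"angular": [0,0,0]},
    {"gripper": 0,"offset": [0,0,-0.1],"angular": [0,0,0]},
    {"gripper": 0,"offset": [0,0,-0.14],"angular": [0,0,0]},
    {"gripper": 0,"offset": [0,0,-0.14],"angular": [0,0,0]}
  ]
}}

```text
t: 11.9
eef_pos: [0.5253, 0.0314, 0.2523]
tool_rot: [0.004, 0.632, 0.775, 0.003]
contact_force: [0.2, -0.2, -0.2]
gripper_width: 0.997
grasp_force: 0.0
```

```bash
python3 st.py; python3 - <<'E'
from station import optics
import cv2
im=optics.read_camera("scene");cv2.imwrite("pics/s2.png",cv2.resize(im[160:300,140:400],None,fx=3,fy=3,interpolation=cv2.INTER_CUBIC))
E
```

```text
t 11.9 along U 0.0366 N 0.00294 z 0.2523 F U,N,z -0.28 0.19 -0.23 w 84.71947743400757 g 0.0
```

View pics/s2.png

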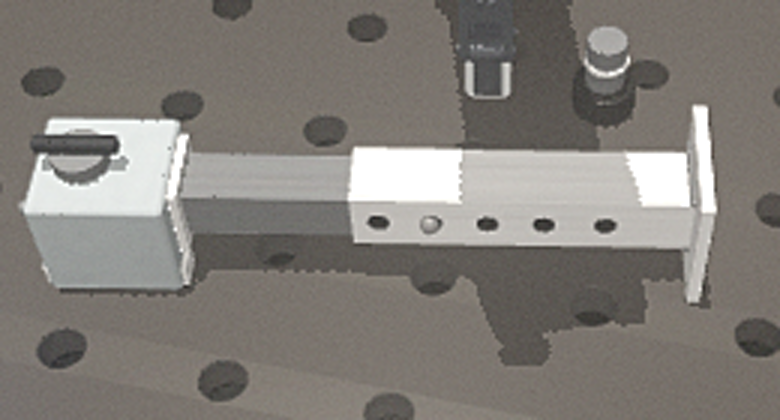

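The button is out at (430,224) in the second hole from the foot end, the other four holes are empty, the bolt hasn't moved, and the gripper is clear.

```bash
python3 -c "
from station import bot
print(bot.hand_in())"
```

```text
the job is handed in; nothing more can be done
None
```

The length stop is let out by one hole (about 33 mm): the button popped out in the very next hole, held solid against a pull of about 11 N, and the job was handed in at about 12 s with the gripper clear.

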